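# Shim the spring clamp and hold it shut

## Task

Without lifting it, slide the lidded pot sideways from the ring in front of the spring clamp onto the empty ring, so there is room to work. Then stand the steel spacer upright in the clamp's only gap that is wide enough for it, centred in front of that stop block and right down on the base, let go of it, and push the clamp's jaw against it until the spacer is pressed flush between jaw and block. Finish still firmly holding the jaw pressed (it springs back if let go), and leave everything else on the bench where it is.

Things in the scene. Friction and masses are not known exactly. Their poses are not given: they have to be found in the camera images.
- pot: steel pot with fixed lid, 114 mm across the lid, 38 mm to the top of the lid, 0.6 kg; a black upright knob 24 mm in diameter and 30 mm high stands on the lid's centre (from 38 to 68 mm above the bench). Two small side lugs reach 73 mm out along the pot's +-y, 24 mm up. Origin: centre of the underside. It starts standing on ring_near.
- ring_near: black ring line 124 mm across marked on the bench in front (robot side) of the clamp, under the pot at the start. Origin: its centre, on the bench.
- ring_side: the same ring marked on the bench to one side (left or right), empty at the start: where the pot goes. Origin: its centre, on the bench.
- spacer: loose plain steel block standing upright, 16 mm thick (its x) by 40 mm wide (its y) by 70 mm high (z), 0.35 kg; starts on a flat 1 mm rubber mat on the bench, on the side opposite the empty ring. Origin: centre of its underside.
- fixture: the spring clamp's fixed base plate, 150 mm (x, from -70 to +80) by 230 mm (y) by 12 mm high; spacer and blocks stand on its top, 12 mm above the bench. Origin: on the bench under the middle of the jaw's clamping face when the jaw is at rest. Its x is the direction in which the jaw is pushed (away from the robot), y left along the jaw, z up. Two low rails beside the jaw's ends (y = +-105 mm, 10 mm wide) reach 20 mm above the bench.
- jaw (a joint): travel of the jaw along the fixture's +x, m: 0 at rest against its front stop, 0.0085 at the end. A spring pushes it back towards the robot with 4 N at 0 and about 7 N at 0.006, where the jaw clamps the spacer against the wide gap's block.
- jaw_front (a point): middle of the jaw's front face (the one towards the robot, where it is pushed), 32 mm above the bench; axes as the fixture. The jaw is an aluminium bar 16 mm thick, 196 mm long (y), from 13 to 51 mm above the bench; its clamping face lies 16 mm further along +x. It moves with the jaw.
- wide_face (a point): bottom middle (12 mm above the bench) of the face towards the jaw of the stop block that leaves the wide gap: 22 mm between jaw at rest and face. Axes as the fixture; the gap lies on its -x side. All three blocks are steel, 56 mm wide (y), stand in a row 65 mm apart along y and reach 50 mm above the bench; their order varies.
- middle_face (a point): the same point of the block that leaves a 13 mm gap (too narrow for the spacer).
- narrow_face (a point): the same point of the block that leaves a 10 mm gap (too narrow for the spacer).
- piston: loose aluminium piston, 72 mm diameter, 56 mm high, beside the fixture; leave alone (origin: centre of its underside)
- tape: roll of grey tape lying flat, 96 mm outer diameter, 38 mm high, beside the fixture; leave alone (origin: centre of underside)
- wrench: wrench lying flat just behind the fixture; leave alone
- spray: spray can, 60 mm diameter, 170 mm high, to the right; leave alone (origin: centre of underside)
- drink: drink can, 66 mm diameter, 115 mm high, beyond the fixture; leave alone (origin: centre of underside)
- mug: white mug, 80 mm diameter, 90 mm high, to the left; leave alone (origin: centre of underside)
- wide_block: the stop block of the wide gap (see wide_face); origin on the base 22 mm in front of its face.
There are look-alikes about, which are no part of the job. Leave any orange look-alike of the spacer alone. Leave any purple look-alike of the pot alone.

How it is judged:
By the outcome, as a careful person would: the job done as asked, in the order asked, and still so for the second after the job is handed in, while the arm keeps its last pose, push and grip.
It also fails if it takes over 72 s, if anything falls off the work surface, if the arm or the gripper's body presses on something with over 40 N, if the wrist force passes 120 N, or if a joint passes its speed limit or range.

## Robot

A 7-joint arm with a two-finger parallel gripper is mounted at the origin on the work surface. World frame = base frame: x ahead of the robot, y to its left, z up, the work surface at z = 0. Lengths are in mm, angles in degrees, forces in N, time in s.
With the tool pointing down it reaches from about 425 to 950 mm from the base axis. Payload 4.7 kg.
Tool frame: the origin (TCP) lies on the centre line of the jaws, within the pads' length; the fingertips stand 11 mm ahead of it and the grasp point (between the pads) lies 8 mm behind it; z points along the fingers, y is the line along which they close (so a half turn about z gives the same grasp; the last joint's range is limited). The gripper opens to 85 mm and grips with 20 to 120 N. Pads are 22 mm wide; open, the fingers measure 114 mm over their backs; the gripper's body (76 mm by 85 mm) begins 54 mm behind the grasp point. The pads swing forward as they close: fully open they stand 13 mm farther back than shut.
Start: joints at [74.032, 26.849, -2.785, 87.806, 1.381, 65.374, -4.715], TCP at [166.913, -654.055, 242.335] pointing down, gripper open.
Joint ranges: [-148.3, 148.3], [-19.14, 114.17], [-79.39, 73.82], [5.75, 140.21], [-59.74, 239.74], [12.07, 113.84], [-152.46, 152.46]. Speed limits (degrees/s): [147.25, 147.25, 180, 180, 180, 180, 180].

## Interface

Orientations are given as a 3x3 rotation matrix whose columns are the frame's x, y, z axes.
In Python, from plant import manip gives the robot as it stands.
- The arm moves only by the shell command python3 -m inch 'ROWS' [FORCE]. ROWS is JSON, a list that holds one entry, the list of rows, each a list of 7 numbers: the shift along the tool's x, y, z in units of 1 m (1.0 is 1 m), then the turn, a rotation vector about the tool's x, y, z in units of 360 degrees (1.0 is 360 degrees), then the opening, from 0 (shut) to 1 (fully open). A call has 1 to 8 rows; each row is the pose to reach, as a shift and turn from the pose commanded when the call began, along the tool's axes at that moment, turning the shorter way round; what a row does not reach only later rows make up. A row lasts 1/10 s, in which the tool goes at most 50 mm and 8.59 degrees, less where a joint would pass 70% of its speed; a pose out of reach is approached as far as the arm can. A call with a number of a shift or a turn outside -1 to 1 is refused whole. A call with a gripper value outside its range is refused whole. The fingers move at their own pace and stop on an object; FORCE is the grip in N (left out, the last holds). Time passes only in rows, so rows that repeat a pose let the fingers close. It gives the time, the measured TCP pose, the force, the opening and the grip force at its end, in the units of the state.
- manip.get_obs(): the state, without advancing time (a new reading comes with each control period).
- manip.get_image(name): name is "scene" or "top" or "wrist"; returns (picture, depth): 384x512x3 uint8, red, green, blue; 384x512 float32, mm along the optical axis (not along the pixel's ray), 0 where there is no reading.
- manip.camera_params(name): a dict with "camera_matrix" (3x3 intrinsics, pixels), "dist_coeffs" ([k1, k2, p1, p2, k3] as OpenCV has them; the pictures are not rectified), "R" (3x3) and "t" (3): a world point X has camera coordinates R X + t. Camera axes: x right, y down, z forward; pixel columns grow to the right and rows downward; lengths in mm; the calibration is good to about 2 mm. A picture is of the moment at which its call begins: read the wrist's pose just before it. camera_params takes no time and is no camera call; for the wrist camera it gives the pose at the moment of the call.
- manip.sign_off(): hands the job in; it is judged then, once.
The state is a dict: "time_s": time; "q": joint angles; "joint_vel": joint speeds; "joint_efforts": joint torques, N m; "tool_pos": TCP position; "orientation": TCP orientation; "force": force on the tool from outside, world axes, zero at the start; "torque": the same for the moment, N m; "grip_width": finger opening in mm; "grasp_force": force on a finger pad.
Only numpy, scipy, OpenCV 4.12 (cv2) and the standard library are available. Lean on these libraries where they do the work, as an engineer would, in place of code of your own. Each camera call takes 0.05 s, during which the arm holds its last target. There are 200 camera calls.

## Working session

There is one attempt and no reset: what is moved stays moved. The work goes in short steps, Python scripts to look and compute and a shell command to move; the robot and the scene stay as the last step left them, time stands still between calls to the robot, and variables do not carry over. Pictures are saved under pics/ and viewed, at most 10 in all, crops included, and the job is handed in when it is done.

```bash
mkdir -p pics; ls; python3 - <<'E'
from plant import manip
import cv2,numpy as np
o=manip.get_obs();print({k:np.round(v,3).tolist() for k,v in o.items()})
for n in ("scene","top"):
    p=manip.camera_params(n);im,d=manip.get_image(n)
    np.savez(f"pics/{n}0.npz",im=im,d=d,K=p["camera_matrix"],D=p["dist_coeffs"],R=p["R"],t=p["t"])
    cv2.imwrite(f"pics/{n}0.png",cv2.resize(im[:,:,::-1],(800,600)))
    print(n,np.round(p["camera_matrix"],1).tolist(),np.round(p["R"],2).tolist(),np.round(p["t"]).tolist())
E
```

```text
pics
{'time_s': 0.0, 'q': [74.033, 26.897, -2.784, 87.875, 1.38, 65.375, -4.717], 'joint_vel': [0.043, 0.058, 0.054, -0.12, -0.031, 0.065, 0.003], 'joint_efforts': [0.0, -51.031, -0.047, -23.771, 0.011, 0.008, 0.0], 'tool_pos': [166.72, -653.494, 241.251], 'orientation': [[0.969, 0.247, -0.001], [0.247, -0.969, 0.002], [-0.0, -0.002, -1.0]], 'force': [0.103, -0.401, -0.149], 'torque': [0.021, -0.037, -0.031], 'grasp_force': 0.0, 'grip_width': 85.568}
scene [[446.4, 0.0, 255.5], [0.0, 446.4, 188.3], [0.0, 0.0, 1.0]] [[-0.2, 0.98, -0.01], [0.57, 0.1, -0.82], [-0.8, -0.17, -0.58]] [113.0, -263.0, 1710.0]
top [[354.0, 0.0, 250.0], [0.0, 354.0, 194.0], [0.0, 0.0, 1.0]] [[0.03, -1.0, 0.02], [-0.99, -0.03, -0.16], [0.16, -0.02, -0.99]] [-25.0, 577.0, 990.0]
```

View pics/top0.png

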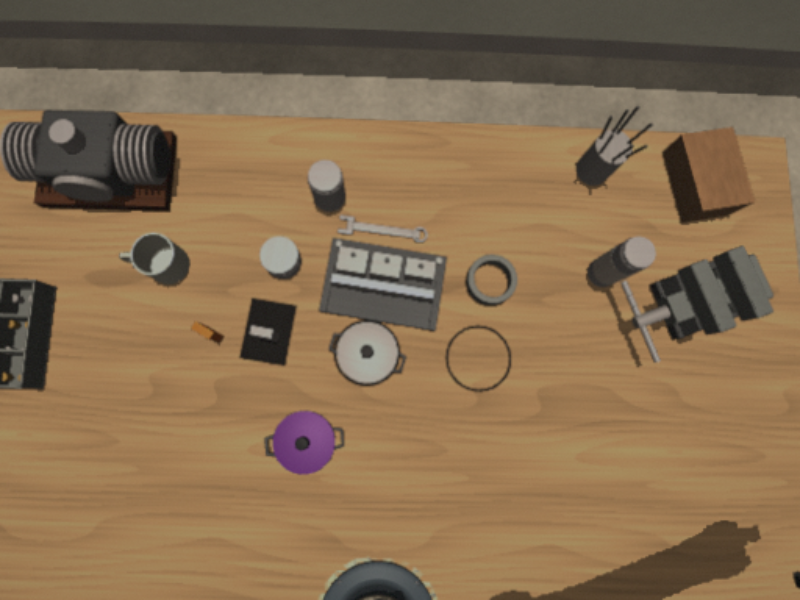

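View pics/scene0.png

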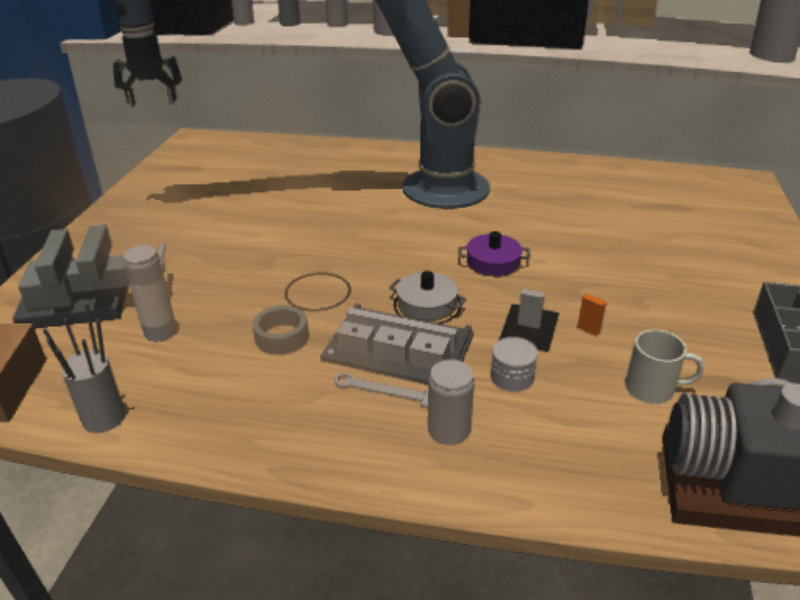

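The top view (800-px scale) shows the pot knob at (367,352), the empty ring at (479,358), the spacer at (261,332), and three blocks at (351,260), (387,264) and (420,267). There is a purple pot at (304,442) and an orange block at (207,332). Now I'll convert these to world positions.

```bash
cat > h.py <<'E'
import numpy as np,cv2
from plant import manip
def ray(p,uv,z):
    K,D,R,t=[np.asarray(p[k],float) for k in("camera_matrix","dist_coeffs","R","t")]
    n=cv2.undistortPoints(np.array(uv,float).reshape(-1,1,2),K,D).reshape(-1,2)
    d=np.c_[n,np.ones(len(n))]@R; c=-R.T@t
    return c+d*((z-c[2])/d[:,2])[:,None]
def cloud(p,dep):
    h,w=dep.shape;v,u=np.mgrid[:h,:w]
    K,D,R,t=[np.asarray(p[k],float) for k in("camera_matrix","dist_coeffs","R","t")]
    n=cv2.undistortPoints(np.c_[u.ravel(),v.ravel()].astype(float).reshape(-1,1,2),K,D).reshape(-1,2)
    X=np.c_[n,np.ones(len(n))]*dep.reshape(-1,1)
    return ((X-t)@R).reshape(h,w,3)
def totool(dworld,o=None):
    o=o or manip.get_obs();return np.asarray(o["orientation"]).T@np.asarray(dworld)
def snap(name):
    p=manip.camera_params(name);im,d=manip.get_image(name);return p,im,d
E
python3 - <<'E'
from h import *
p=manip.camera_params("top");s=512/800
f=lambda u,v,z:np.round(ray(p,[[u*s,v*s]],z)[0,:2],0)
for n,u,v,z in [("knob",367,352,68),("ring",479,358,0),("spacer",261,331,71),("bL",351,260,50),("bM",387,264,50),("bR",420,267,50),("fix TL",337,240,12),("fix TR",446,256,12),("fix BR",436,329,12),("fix BL",320,311,12),("jawL",331,278,51),("jawR",433,293,51),("tape",491,280,38),("piston",280,256,56),("purple",303,442,68),("orange",207,332,40)]:
    print(n,f(u,v,z))
d=np.load("pics/top0.npz");C=cloud(p,d["d"])
z=C[...,2]
m=(z>62)&(z<80)&(np.abs(C[...,0]-f(261,331,71)[0])<50)&(np.abs(C[...,1]-f(261,331,71)[1])<40)
print(m.sum(),C[m].mean(0));r=cv2.minAreaRect(C[m][:,:2].astype(np.float32));print(r)
g=cv2.cvtColor(d["im"],cv2.COLOR_RGB2GRAY)[140:280,140:340]
E
```

```text
knob [483.  32.]
ring [ 482. -184.]
spacer [515. 224.]
bL [657.  68.]
bM [651.  -0.]
bR [648. -63.]
fix TL [706.  99.]
fix TR [ 680. -117.]
fix BR [535. -99.]
fix BL [563. 126.]
jawL [621. 104.]
jawR [598. -88.]
tape [ 629. -201.]
piston [659. 201.]
purple [321. 139.]
orange [514. 332.]
85 [516.32713428 224.45333846  68.72814489]
((516.4096069335938, 224.8564453125), (40.44049072265625, 15.744677543640137), 80.5572280883789)
```

```bash
python3 -m inch '[[[0.03,-0.025,0,0,0,0,1],[0.07,-0.057,0,0,0,0,1],[0.11,-0.09,0,0,0,0,1],[0.145,-0.12,0,0,0,0,1],[0.18,-0.15,0,0,0,0,1],[0.22,-0.18,0,0,0,0,1],[0.26,-0.21,0,0,0,0,1],[0.29,-0.235,0,0,0,0,1]]]'; python3 - <<'E'
from h import *
o=manip.get_obs();P=o["tool_pos"];print(np.round(P),np.round(totool(np.array([470,20,180])-P),0),o["q"])
E
```

```text
time_s: 0.9
tool_pos: [391.5, -351.6, 242.2]
orientation: [[0.968, 0.25, 0.0], [0.25, -0.968, 0.001], [0.001, -0.001, -1.0]]
force: [0.1, -0.2, -0.3]
grip_width: 85.1
grasp_force: 0.0
[ 392. -352.  242.] [ 169. -340.   63.] [ 47.65390387  13.5999264  -12.19639129 107.44487598   3.25875569
  59.29677409 -41.41158012]
```

```bash
python3 -m inch '[[[0.02,-0.04,0.008,0,0,0,1],[0.042,-0.084,0.015,0,0,0,1],[0.064,-0.128,0.024,0,0,0,1],[0.086,-0.172,0.032,0,0,0,1],[0.108,-0.216,0.04,0,0,0,1],[0.13,-0.26,0.048,0,0,0,1],[0.152,-0.304,0.056,0,0,0,1],[0.169,-0.34,0.063,0,0,0,1]]]'; python3 -m inch '[[[0,0,0,0,0,0,1],[0,0,0,0,0,0,1]]]'; python3 - <<'E'
from h import *
p,im,d=snap("wrist");cv2.imwrite("pics/w1.png",cv2.resize(im[:,:,::-1],(800,600)))
np.savez("pics/w1.npz",im=im,d=d)
C=cloud(p,d);z=C[...,2]
o=manip.get_obs();P=o["tool_pos"];print(np.round(P))
m=(z>58)&(z<75)&(np.hypot(C[...,0]-483,C[...,1]-32)<40)
print(m.sum(),C[m].mean(0) if m.any() else "", C[m].min(0),C[m].max(0))
q=cv2.minEnclosingCircle(C[m][:,:2].astype(np.float32));print(q)
E
```

```text
time_s: 1.7
tool_pos: [469.5, 19.4, 179.0]
orientation: [[0.969, 0.249, 0.0], [0.249, -0.969, 0.0], [0.0, -0.0, -1.0]]
force: [0.1, -0.8, 0.6]
grip_width: 85.4
grasp_force: 0.0
time_s: 1.9
tool_pos: [469.2, 17.3, 178.9]
orientation: [[0.968, 0.25, -0.001], [0.25, -0.968, -0.0], [-0.001, -0.0, -1.0]]
force: [-0.5, 0.4, 0.2]
grip_width: 85.7
grasp_force: 0.0
[469.  16. 179.]
589 [487.71923689  33.45787156  66.47965906] [475.2511617   21.87384951  58.11759004] [498.53368259  45.0358219   68.75404774]
((486.8699951171875, 33.484859466552734), 11.852255821228027)
```

View pics/w1.png

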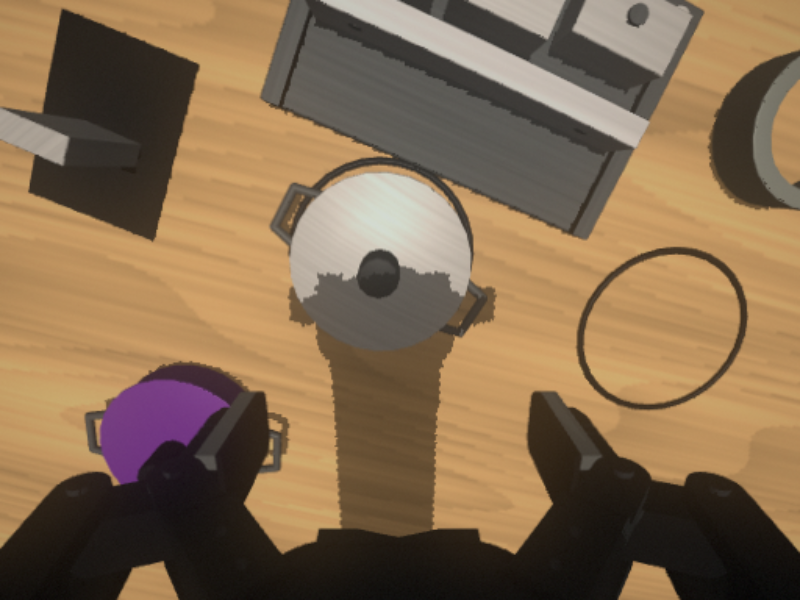

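The wrist view shows the knob at (378,273), the empty ring centred at about (663,328), the fixture front corners at (262,98) and (585,238), and the jaw and blocks at the top. I'll fit the ring next.

```bash
python3 - <<'E'
from h import *
p=manip.camera_params("wrist");o=manip.get_obs();P=o["tool_pos"];f=np.load("pics/w1.npz");im=f["im"];C=cloud(p,f["d"])
g=cv2.cvtColor(im,cv2.COLOR_RGB2GRAY)
v,u=np.nonzero(g<75);W=ray(p,np.c_[u,v],0)
c=np.array([482,-184.])
for i in range(6):
    r=np.hypot(*(W[:,:2]-c).T);m=abs(r-61)<10
    a=W[m][:,:2];s=np.linalg.lstsq(np.c_[2*a,np.ones(len(a))],(a**2).sum(1),rcond=None)[0];c=s[:2]
print("ring",c,np.sqrt(s[2]+c@c),m.sum())
s=512/800
print("fixcorners",ray(p,[[262*s,98*s],[585*s,238*s]],12)[:,:2])
k=np.array([486.9,33.4]);print("to knob",totool(np.r_[k,54]-P,o),"pot->ring",totool(np.r_[c-k,0],o))
E
```

```text
ring [ 482.75892699 -183.65360304] 61.82678572289954 1130
fixcorners [[565.94746123 126.03304524]
 [534.23562631 -96.49442438]]
to knob [ 21.60275335 -12.57387586 124.97556969] pot->ring [-5.76209363e+01  2.09306533e+02  1.34558552e-01]
```

```bash
python3 -m inch '[[[0.011,-0.006,0.02,0,0,0,1],[0.0215,-0.0125,0.045,0,0,0,1],[0.0215,-0.0125,0.075,0,0,0,1],[0.0215,-0.0125,0.1,0,0,0,1],[0.0215,-0.0125,0.115,0,0,0,1],[0.0215,-0.0125,0.124,0,0,0,1],[0.0215,-0.0125,0.124,0,0,0,0.6],[0.0215,-0.0125,0.124,0,0,0,0.4]]]' 40; python3 -m inch '[[[0,0,0,0,0,0,0.3],[0,0,0,0,0,0,0.1],[0,0,0,0,0,0,0],[0,0,0,0,0,0,0],[0,0,0,0,0,0,0],[0,0,0,0,0,0,0],[0,0,0,0,0,0,0]]]'
```

```text
time_s: 2.75
tool_pos: [487.8, 33.3, 55.9]
orientation: [[0.969, 0.246, 0.001], [0.246, -0.969, -0.0], [0.001, 0.001, -1.0]]
force: [0.2, -0.1, 0.3]
grip_width: 59.1
grasp_force: 0.0
time_s: 3.45
tool_pos: [487.9, 33.8, 56.3]
orientation: [[0.969, 0.247, 0.002], [0.247, -0.969, -0.001], [0.001, 0.001, -1.0]]
force: [-1.2, -0.7, 6.7]
grip_width: 22.3
grasp_force: 39.1
```

```bash
python3 -m inch '[[[-0.005,0.003,0,0,0,0,0],[-0.0127,0.0092,0,0,0,0,0],[-0.022,0.017,0,0,0,0,0],[-0.0315,0.026,0,0,0,0,0],[-0.038,0.0367,0,0,0,0,0],[-0.042,0.048,0,0,0,0,0],[-0.045,0.0597,0,0,0,0,0],[-0.048,0.0713,0,0,0,0,0]]]'; python3 -m inch '[[[-0.003,0.0116,0,0,0,0,0],[-0.006,0.0232,0,0,0,0,0],[-0.009,0.0349,0,0,0,0,0],[-0.0118,0.0465,0,0,0,0,0],[-0.0148,0.058,0,0,0,0,0],[-0.0178,0.0698,0,0,0,0,0],[-0.0207,0.0814,0,0,0,0,0],[-0.0237,0.093,0,0,0,0,0]]]'; python3 - <<'E'
from h import *
o=manip.get_obs();P=o["tool_pos"];print(totool([482.8+1-P[0],-183.6-P[1],0],o),P,o["force"])
E
```

```text
time_s: 4.25
tool_pos: [459.4, -44.7, 56.3]
orientation: [[0.968, 0.249, 0.003], [0.249, -0.968, 0.003], [0.004, -0.002, -1.0]]
force: [0.8, 6.6, 7.4]
grip_width: 22.7
grasp_force: 40.2
time_s: 5.05
tool_pos: [459.4, -140.3, 56.3]
orientation: [[0.968, 0.25, 0.002], [0.25, -0.968, 0.003], [0.003, -0.002, -1.0]]
force: [0.4, 8.0, 8.3]
grip_width: 22.8
grasp_force: 40.3
[12.82382476 48.07152461 -0.06870756] [ 459.38315579 -140.25090082   56.31680602] [0.35479702 8.00316836 8.30476183]
```

```bash
python3 -m inch '[[[0.003,0.01,0,0,0,0,0],[0.0055,0.02,0,0,0,0,0],[0.008,0.029,0,0,0,0,0],[0.0105,0.037,0,0,0,0,0],[0.0125,0.043,0,0,0,0,0],[0.0135,0.0455,0,0,0,0,0],[0.0135,0.0455,0,0,0,0,0],[0.0135,0.0455,0,0,0,0,0]]]';  python3 - <<'E'
from h import *
o=manip.get_obs();P=o["tool_pos"]
p,im,d=snap("top");C=cloud(p,d)
m=(C[...,2]>28)&(C[...,2]<45)&(np.hypot(C[...,0]-483,C[...,1]+184)<75)
print(P,m.sum(),cv2.minEnclosingCircle(C[m][:,:2].astype(np.float32)))
cv2.imwrite("pics/t2.png",cv2.resize(im[160:270,180:350,::-1],None,fx=4,fy=4))
E
```

```text
time_s: 5.85
tool_pos: [480.8, -179.6, 56.2]
orientation: [[0.968, 0.249, -0.005], [0.249, -0.968, 0.004], [-0.003, -0.005, -1.0]]
force: [-5.8, 10.6, 16.7]
grip_width: 22.7
grasp_force: 41.2
[ 480.79742309 -179.56393818   56.24554172] 494 ((477.1773681640625, -167.62603759765625), 59.721595764160156)
```

View pics/t2.png

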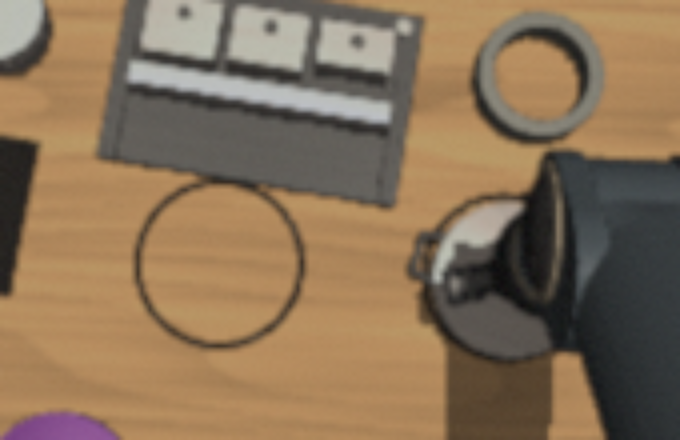

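The crop shows the pot at about (505,277), nearly concentric with the side ring, and the near ring is empty at (220,262). It needs a correction of about 4 mm in y.

```bash
python3 -m inch '[[[0.0007,0.002,0,0,0,0,0],[0.0013,0.004,0,0,0,0,0],[0.0013,0.0046,0,0,0,0,0],[0.0013,0.0046,0,0,0,0,0]]]'; python3 -m inch '[[[0,0,0,0,0,0,0],[0,0,0,0,0,0,0]]]'
```

```text
time_s: 6.3
tool_pos: [483.1, -183.1, 56.3]
orientation: [[0.968, 0.25, -0.005], [0.25, -0.968, 0.005], [-0.003, -0.006, -1.0]]
force: [-6.4, 11.4, 17.1]
grip_width: 22.9
grasp_force: 41.2
time_s: 6.5
tool_pos: [483.1, -183.2, 56.3]
orientation: [[0.968, 0.25, -0.005], [0.25, -0.968, 0.004], [-0.004, -0.006, -1.0]]
force: [-6.2, 11.3, 16.6]
grip_width: 22.3
grasp_force: 41.2
```

```bash
python3 -m inch '[[[0,0,0,0,0,0,0.4],[0,0,0,0,0,0,0.8],[0,0,0,0,0,0,1],[0,0,0,0,0,0,1],[0,0,-0.01,0,0,0,1],[0,0,-0.03,0,0,0,1],[0,0,-0.06,0,0,0,1],[0,0,-0.1,0,0,0,1]]]'; python3 -m inch '[[[0,0,-0.02,0,0,0,1],[0.0,-0.03,-0.05,0,0,0,1],[0.02,-0.065,-0.07,0,0,0,1],[0.04,-0.1,-0.085,0,0,0,1],[0.058,-0.13,-0.085,0,0,0,1],[0.075,-0.153,-0.085,0,0,0,1],[0.085,-0.16,-0.085,0,0,0,1],[0.085,-0.16,-0.085,0,0,0,1]]]';  python3 -m inch '[[[0,0,0,0,0,0,1],[0,0,0,0,0,0,1]]]'; python3 - <<'E'
from h import *
p,im,d=snap("wrist");cv2.imwrite("pics/w3.png",cv2.resize(im[:,:,::-1],(800,600)))
np.savez("pics/w3.npz",im=im,d=d,K=p["camera_matrix"],D=p["dist_coeffs"],R=p["R"],t=p["t"])
C=cloud(p,d)
m=(C[...,2]>58)&(C[...,2]<75)&(np.hypot(C[...,0]-483,C[...,1]+184)<40)
if m.any(): print("knob",cv2.minEnclosingCircle(C[m][:,:2].astype(np.float32)))
E
```

```text
time_s: 7.3
tool_pos: [484.0, -187.6, 155.7]
orientation: [[0.969, 0.247, -0.003], [0.247, -0.969, 0.001], [-0.002, -0.002, -1.0]]
force: [0.6, -0.4, -0.6]
grip_width: 85.9
grasp_force: 0.0
time_s: 8.1
tool_pos: [528.7, -10.8, 240.7]
orientation: [[0.968, 0.25, 0.001], [0.25, -0.968, 0.0], [0.001, -0.0, -1.0]]
force: [-1.1, 0.3, -0.7]
grip_width: 85.6
grasp_force: 0.0
time_s: 8.3
tool_pos: [527.5, -13.9, 240.0]
orientation: [[0.97, 0.244, -0.001], [0.244, -0.97, -0.001], [-0.001, 0.001, -1.0]]
force: [-0.7, -0.9, 0.8]
grip_width: 85.6
grasp_force: 0.0
knob ((481.7647399902344, -183.12278747558594), 12.007697105407715)
```

View pics/w3.png

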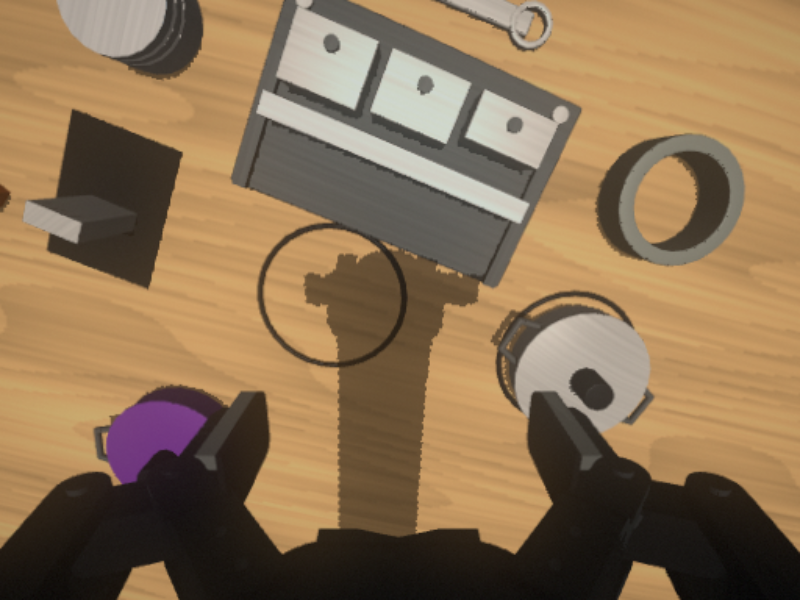

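The pot sits on the side ring with its knob within 1 mm of centre. The right-hand block, top at (512,127), stands farthest from the jaw, so that is the wide gap. I'll measure it.

```bash
python3 - <<'E'
from h import *
f=np.load("pics/w3.npz");p=dict(camera_matrix=f["K"],dist_coeffs=f["D"],R=f["R"],t=f["t"])
C=cloud(p,f["d"]);im=f["im"];s=512/800
z=C[...,2];g=cv2.cvtColor(im,cv2.COLOR_RGB2GRAY)
m=((z>43)&(z<58)&(C[...,0]>560)&(abs(C[...,1])<130)).astype(np.uint8)
n,L,st,_=cv2.connectedComponentsWithStats(m,connectivity=4)
for i in range(1,n):
    if st[i,4]<150: continue
    v,u=np.nonzero(L==i);W=ray(p,np.c_[u,v],np.median(z[L==i]))
    r=cv2.minAreaRect(W[:,:2].astype(np.float32));print(st[i,4],np.median(z[L==i]),np.round(r[0],1),np.round(r[1],1),round(r[2],2),np.round(cv2.boxPoints(r),1).tolist())
o=manip.get_obs();P=o["tool_pos"];print(P,o["q"][6])
sp=((z>62)&(z<80)&(abs(C[...,0]-516)<50)&(abs(C[...,1]-224)<40))
print(sp.sum(),cv2.minAreaRect(C[sp][:,:2].astype(np.float32)))
print(ray(p,np.array([[26,202],[78,242],[82,221],[35,199]])*s,71)[:,:2])
E
```

```text
2734 48.8649697369426 [659.3  66.6] [56.8 45.9] 81.91 [[632.5999755859375, 41.70000076293945], [678.0, 35.20000076293945], [686.0, 91.5], [640.5999755859375, 97.9000015258789]]
2395 48.971528348265394 [652.1   2.1] [56.3 42.6] 81.83 [[627.0999755859375, -22.700000762939453], [669.2000122070312, -28.799999237060547], [677.2000122070312, 27.0], [635.0999755859375, 33.0]]
2912 49.94943434531355 [610.6   8. ] [195.8  16.5] 82.02 [[588.7999877929688, -87.80000305175781], [605.0999755859375, -90.0999984741211], [632.2999877929688, 103.80000305175781], [616.0, 106.0999984741211]]
1777 49.0189425070155 [647.2 -62.1] [56.9 33.5] 82.08 [[626.7999877929688, -88.0], [659.9000244140625, -92.5999984741211], [667.7000122070312, -36.20000076293945], [634.5999755859375, -31.600000381469727]]
[527.4972581  -13.70177552 240.08222186] -88.06481498756662
660 ((515.7312622070312, 225.6258544921875), (41.195396423339844, 17.096359252929688), 80.14556121826172)
[[525.41575774 241.77280417]
 [506.60225696 205.10772112]
 [521.64428929 203.00773011]
 [528.85988592 235.61351086]]
```

```bash
python3 -m inch '[[[0.004,-0.02,0,0,0,0.02,1],[0.01,-0.055,0,0,0,0.043,1],[0.018,-0.09,0,0,0,0.066,1],[0.026,-0.13,0.01,0,0,0.089,1],[0.034,-0.168,0.02,0,0,0.112,1],[0.041,-0.2,0.035,0,0,0.135,1],[0.045,-0.223,0.05,0,0,0.158,1],[0.047,-0.235,0.06,0,0,0.178,1]]]'; python3 -m inch '[[[0,0,0,0,0,0.022,1],[0,0,0,0,0,0.045,1],[0,0,0,0,0,0.068,1],[0,0,0,0,0,0.091,1],[0,0,0,0,0,0.114,1],[0,0,0,0,0,0.133,1],[0,0,0,0,0,0.1376,1],[0,0,0,0,0,0.1376,1]]]'; python3 - <<'E'
from h import *
o=manip.get_obs();P=o["tool_pos"];R=np.array(o["orientation"])
p,im,d=snap("wrist");cv2.imwrite("pics/w4.png",im[:,:,::-1])
C=cloud(p,d);z=C[...,2]
m=(z>64)&(z<80)&(abs(C[...,0]-516)<40)&(abs(C[...,1]-225)<40)
v,u=np.nonzero(m);print(m.sum(),np.median(z[m]))
r=cv2.minAreaRect(ray(p,np.c_[u,v],71)[:,:2].astype(np.float32));print(r)
print(P,o["q"],np.degrees(np.arctan2(R[1,1],R[0,1])),totool(np.r_[r[0],56]-P,o))
E
```

```text
time_s: 9.15
tool_pos: [515.5, 206.5, 186.5]
orientation: [[0.79, -0.612, -0.022], [-0.613, -0.79, -0.001], [-0.017, 0.014, -1.0]]
force: [0.4, 0.7, -0.4]
grip_width: 85.4
grasp_force: 0.0
time_s: 9.95
tool_pos: [525.8, 183.5, 153.9]
orientation: [[0.085, -0.996, -0.029], [-0.996, -0.086, 0.028], [-0.03, 0.027, -0.999]]
force: [-0.1, -0.5, 0.4]
grip_width: 85.6
grasp_force: 0.0
852 68.65721471838194
((515.94970703125, 223.1786346435547), (41.724815368652344, 16.318824768066406), 80.38736724853516)
[525.78509727 183.48003513 153.93039647] [ -71.02825334   42.61049982   73.71311572  111.20326029  -47.38371034
   65.85447218 -152.3889661 ] -175.0831141531905 [-37.40668891   3.76963706  99.24517983]
```

The wrist ran into its joint limits turning that way, so I'll turn back the other way.

```bash
python3 -m inch '[[[0,0,-0.01,0,0,-0.02,1],[0,0,-0.03,0,0,-0.043,1],[0,0,-0.05,0,0,-0.066,1],[0,0,-0.06,0,0,-0.089,1],[0,0,-0.06,0,0,-0.112,1],[0,0,-0.06,0,0,-0.135,1],[0,0,-0.06,0,0,-0.158,1],[0,0,-0.06,0,0,-0.18,1]]]'; python3 -m inch '[[[0,0,0,0,0,-0.022,1],[0,0,0,0,0,-0.045,1],[0,0,0,0,0,-0.068,1],[0,0,0,0,0,-0.091,1],[0,0,0,0,0,-0.114,1],[0,0,0,0,0,-0.137,1],[0,0,0,0,0,-0.16,1],[0,0,0,0,0,-0.18,1]]]'; cat >> h.py <<'E'
from scipy.spatial.transform import Rotation as Ro
def plan(pos,yang):
    "row values from the present pose to pos with tool y at world angle yang, pointing down"
    o=manip.get_obs();R=np.array(o["orientation"]);a=np.radians(yang)
    y=np.array([np.cos(a),np.sin(a),0]);z=np.array([0,0,-1.]);T=np.c_[np.cross(y,z),y,z]
    print("pos",np.round(o["tool_pos"],1),"q",np.round(o["q"],1),"shift",np.round(R.T@(np.array(pos)-o["tool_pos"])/1000,4),"turn",np.round(Ro.from_matrix(R.T@T).as_rotvec()/2/np.pi,4),"F",np.round(o["force"],1))
E
python3 -c "
from h import *
plan([516,224.5,120],-9.5)"
```

```text
time_s: 10.8
tool_pos: [529.6, 182.9, 219.0]
orientation: [[0.941, -0.339, -0.022], [-0.338, -0.94, 0.035], [-0.033, -0.026, -0.999]]
force: [1.3, -0.4, -0.4]
grip_width: 85.3
grasp_force: 0.0
time_s: 11.6
tool_pos: [529.7, 182.7, 219.2]
orientation: [[0.708, 0.706, -0.021], [0.706, -0.707, 0.035], [0.01, -0.04, -0.999]]
force: [0.0, 0.3, -0.0]
grip_width: 85.6
grasp_force: 0.0
pos [529.7 182.7 219.2] q [-56.9  21.8  45.2 106.8 -20.4  59.8 -48. ] shift [ 0.0189 -0.0353  0.1008] turn [-0.0057 -0.0034 -0.0987] F [ 0.   0.3 -0. ]
```

```bash
python3 -m inch '[[[0.004,-0.007,0.01,-0.0012,-0.0007,-0.02,1],[0.009,-0.017,0.025,-0.0024,-0.0014,-0.04,1],[0.014,-0.026,0.04,-0.0036,-0.002,-0.06,1],[0.0189,-0.0353,0.058,-0.005,-0.003,-0.08,1],[0.0189,-0.0353,0.078,-0.0057,-0.0034,-0.0987,1],[0.0189,-0.0353,0.093,-0.0057,-0.0034,-0.0987,1],[0.0189,-0.0353,0.1,-0.0057,-0.0034,-0.0987,1],[0.0189,-0.0353,0.1,-0.0057,-0.0034,-0.0987,1]]]';  python3 -m inch '[[[0,0,0,0,0,0,1],[0,0,0,0,0,0,1]]]'; python3 - <<'E'
from h import *
p,im,d=snap("wrist")
C=cloud(p,d);z=C[...,2]
m=(z>64)&(z<80)&(abs(C[...,0]-516)<40)&(abs(C[...,1]-225)<40)
v,u=np.nonzero(m);print(m.sum(),np.median(z[m]))
if m.any():
    r=cv2.minAreaRect(ray(p,np.c_[u,v],71)[:,:2].astype(np.float32));print(r)
plan([516,224.3,56],-9.6)
cv2.imwrite("pics/w5.png",im[:,:,::-1])
E
```

```text
time_s: 12.4
tool_pos: [515.2, 224.7, 118.5]
orientation: [[0.172, 0.985, -0.003], [0.985, -0.172, -0.003], [-0.003, -0.003, -1.0]]
force: [-0.6, 0.6, -0.2]
grip_width: 85.5
grasp_force: 0.0
time_s: 12.6
tool_pos: [515.7, 225.5, 119.4]
orientation: [[0.17, 0.985, -0.002], [0.985, -0.17, -0.001], [-0.002, -0.001, -1.0]]
force: [0.1, 0.6, -0.7]
grip_width: 85.5
grasp_force: 0.0
1322 68.88175544837281
((515.7059326171875, 228.4775390625), (39.891143798828125, 15.725610733032227), 80.78636932373047)
pos [515.6 225.6 119.3] q [-52.9  27.3  32.9 111.6 -19.9  46.9 -18.8] shift [-0.0011  0.0007  0.0633] turn [-0.0002  0.0003 -0.0005] F [-0.1 -0.2 -1. ]
```

View pics/w5.png

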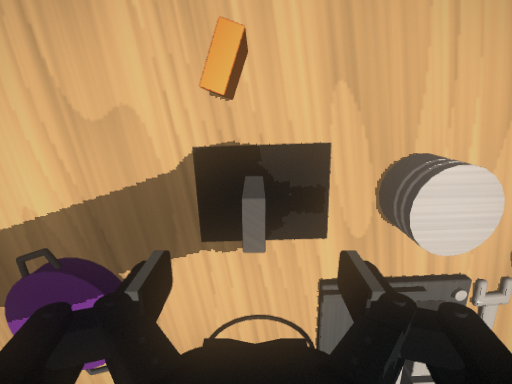

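The close view shows the spacer top at (254,214) on its mat, the orange look-alike well clear at (223,58), and the piston at (445,205). I'll go down and grip it.

```bash
python3 -m inch '[[[0,0.0005,0.015,0,0,0,1],[0,0.0005,0.035,0,0,0,1],[0,0.0005,0.052,0,0,0,1],[0,0.0005,0.063,0,0,0,1],[0,0.0005,0.063,0,0,0,0.6],[0,0.0005,0.063,0,0,0,0.4],[0,0.0005,0.063,0,0,0,0.3],[0,0.0005,0.063,0,0,0,0.2]]]' 40; python3 -m inch '[[[0,0,0,0,0,0,0.15],[0,0,0,0,0,0,0.1],[0,0,0,0,0,0,0],[0,0,0,0,0,0,0],[0,0,0,0,0,0,0],[0,0,0,0,0,0,0]]]' 60
```

```text
time_s: 13.45
tool_pos: [515.8, 225.6, 56.2]
orientation: [[0.169, 0.986, -0.002], [0.986, -0.169, -0.001], [-0.002, -0.002, -1.0]]
force: [-0.3, -0.4, -0.1]
grip_width: 28.1
grasp_force: 0.0
time_s: 14.05
tool_pos: [515.5, 225.7, 56.2]
orientation: [[0.169, 0.986, -0.003], [0.986, -0.169, -0.001], [-0.002, -0.002, -1.0]]
force: [-1.1, -0.3, 6.2]
grip_width: 15.0
grasp_force: 59.2
```

```bash
python3 -m inch '[[[0,0,-0.01,0,0,0,0],[0,0,-0.03,0,0,0,0],[0,0,-0.055,0,0,0,0],[-0.01,0.006,-0.075,0,0,0,0],[-0.03,0.018,-0.085,0,0,0,0],[-0.06,0.035,-0.085,0,0,0,0],[-0.09,0.052,-0.085,0,0,0,0],[-0.12,0.07,-0.085,0,0,0,0]]]'; python3 -m inch '[[[-0.03,0.017,0,0,0,0,0],[-0.06,0.034,0,0,0,0,0],[-0.088,0.051,0,0,0,-0.001,0],[-0.112,0.065,0,0,0,-0.002,0],[-0.13,0.075,0,0,0,-0.003,0],[-0.14,0.081,0,0,0,-0.004,0],[-0.1425,0.0825,0,0,0,-0.0047,0],[-0.1425,0.0825,0,0,0,-0.0047,0]]]'; python3 -m inch '[[[0,0,0,0,0,0,0],[0,0,0,0,0,0,0]]]'; python3 - <<'E'
from h import *
plan([620.4,-58.5,67.2],-8)
for n in("wrist","top"):
    p,im,d=snap(n);cv2.imwrite(f"pics/{n}6.png",cv2.resize(im[:,:,::-1],(800,600)) if n=="wrist" else cv2.resize(im[120:220,190:310,::-1],None,fx=5,fy=5,interpolation=cv2.INTER_CUBIC))
    np.savez(f"pics/{n}6.npz",im=im,d=d,K=p["camera_matrix"],D=p["dist_coeffs"],R=p["R"],t=p["t"])
E
```

```text
time_s: 14.85
tool_pos: [563.7, 94.4, 140.5]
orientation: [[0.169, 0.986, -0.004], [0.986, -0.169, -0.002], [-0.003, -0.004, -1.0]]
force: [1.0, -0.1, -3.7]
grip_width: 14.9
grasp_force: 58.9
time_s: 15.65
tool_pos: [620.9, -58.3, 140.4]
orientation: [[0.14, 0.99, -0.004], [0.99, -0.14, -0.001], [-0.002, -0.004, -1.0]]
force: [-0.5, 0.8, -4.8]
grip_width: 15.1
grasp_force: 58.8
time_s: 15.85
tool_pos: [621.1, -57.2, 140.5]
orientation: [[0.138, 0.99, -0.004], [0.99, -0.138, -0.001], [-0.002, -0.004, -1.0]]
force: [-0.1, 0.3, -3.5]
grip_width: 14.6
grasp_force: 58.8
pos [621.1 -57.2 140.5] q [-22.8  31.1  33.8 102.3 -20.9  53.2  12.1] shift [-0.0012 -0.0003  0.0733] turn [-0.0006  0.0003  0.0002] F [-0.1  0.3 -3.5]
```

View pics/wrist6.png

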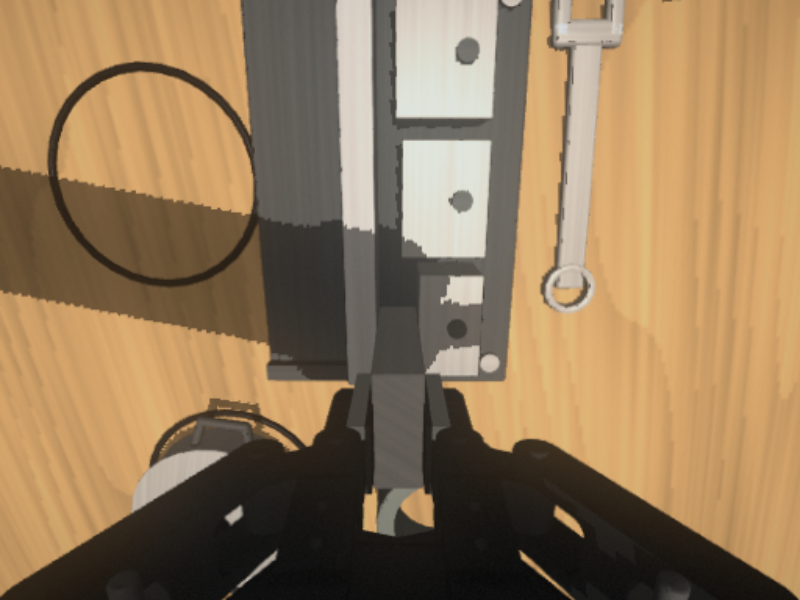

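The wrist view shows the held spacer: its lower +y edge is at (380-420,307) and its top +y edge at (372-425,375). The wide block top starts at (420,275), and the jaw's clamping edge runs from (373,0) to (377,230). Next I'll get the spacer's position relative to the gap.

```bash
python3 - <<'E'
from h import *
a=np.radians(-8);ux=np.array([np.cos(a),np.sin(a)]);uy=np.array([-ux[1],ux[0]]);O=np.array([618.5,6.9])
f=lambda W:np.round(np.c_[(W[:,:2]-O)@ux,(W[:,:2]-O)@uy],1).tolist()
F=np.load("pics/wrist6.npz");p=dict(camera_matrix=F["K"],dist_coeffs=F["D"],R=F["R"],t=F["t"]);s=512/800
r=lambda px,z:f(ray(p,np.array(px)*s,z))
print("jaw clamp edge",r([[373,3],[377,225]],51))
print("wide blk top corners",r([[420,275],[483,275]],50),"mid",r([[402,140],[490,140],[403,257],[487,257]],50))
print("left",r([[397,118],[493,118]],50))
print("spacer bottom +y edge",r([[379,307],[420,307]],85.3),"top",r([[372,375],[425,375],[374,489],[424,489]],155.3))
T=np.array(manip.get_obs()["tool_pos"])[None];print("TCP",f(T))
F=np.load("pics/top6.npz");p=dict(camera_matrix=F["K"],dist_coeffs=F["D"],R=F["R"],t=F["t"])
E
```

```text
jaw clamp edge [[0.9, 83.5], [1.5, -11.5]]
wide blk top corners [[22.8, -36.5], [54.5, -36.4]] mid [[13.5, 27.5], [54.3, 27.6], [14.2, -27.4], [56.0, -27.3]]
left [[11.2, 37.0], [55.2, 37.2]]
spacer bottom +y edge [[3.6, -42.7], [21.3, -42.7]] top [[4.7, -41.8], [19.7, -41.8], [4.6, -80.8], [20.1, -80.7]]
TCP [[11.7, -63.6]]
```

The spacer is centred on the gap within 0.3 mm in x and needs about -2.8 mm in y. I'll apply that and go down.

```bash
python3 -m inch '[[[-0.0015,-0.0002,0.006,0,0,0,0],[-0.0028,-0.0003,0.015,0,0,0,0],[-0.0028,-0.0003,0.024,0,0,0,0],[-0.0028,-0.0003,0.03,0,0,0,0],[-0.0028,-0.0003,0.032,0,0,0,0],[-0.0028,-0.0003,0.032,0,0,0,0]]]'; python3 - <<'E'
from h import *
plan([620.1,-61.3,67.2],-8)
a=np.radians(-8);ux=np.array([np.cos(a),np.sin(a)]);uy=np.array([-ux[1],ux[0]]);O=np.array([618.5,6.9])
P=manip.get_obs()["tool_pos"][:2]-O;print(P@ux,P@uy)
E
```

```text
time_s: 16.55
tool_pos: [620.4, -61.8, 108.1]
orientation: [[0.14, 0.99, -0.004], [0.99, -0.14, -0.002], [-0.003, -0.004, -1.0]]
force: [0.3, -0.1, -3.0]
grip_width: 15.0
grasp_force: 58.8
pos [620.4 -61.8 108.1] q [-21.4  33.3  32.6 103.6 -22.6  49.8  13.7] shift [ 0.0005 -0.0002  0.0409] turn [-0.0006  0.0004 -0.0002] F [ 0.3 -0.1 -3. ]
11.388725031978518 -67.73033169236327
```

```bash
python3 -m inch '[[[0.0005,0,0.008,0,0,0,0],[0.0009,0,0.018,0,0,0,0],[0.0009,0,0.027,0,0,0,0],[0.0009,0,0.034,0,0,0,0],[0.0009,0,0.0375,0,0,0,0],[0.0009,0,0.0375,0,0,0,0]]]'; python3 - <<'E'
from h import *
plan([620.1,-60.4,67.2],-8)
a=np.radians(-8);ux=np.array([np.cos(a),np.sin(a)]);uy=np.array([-ux[1],ux[0]]);O=np.array([618.5,6.9])
for i in range(1):
    P=manip.get_obs()["tool_pos"][:2]-O;print(P@ux,P@uy)
p,im,d=snap("wrist");cv2.imwrite("pics/w7.png",cv2.resize(im[100:340,160:400,::-1],None,fx=2.5,fy=2.5))
np.savez("pics/w7.npz",im=im,d=d,K=p["camera_matrix"],D=p["dist_coeffs"],R=p["R"],t=p["t"])
E
```

```text
time_s: 17.15
tool_pos: [620.2, -61.0, 70.5]
orientation: [[0.14, 0.99, -0.005], [0.99, -0.14, -0.002], [-0.003, -0.004, -1.0]]
force: [0.3, -0.1, -3.7]
grip_width: 14.7
grasp_force: 58.8
pos [620.2 -61.   70.5] q [-20.2  36.1  30.8 104.8 -24.5  46.1  15.1] shift [ 0.0006 -0.0001  0.0033] turn [-0.0007  0.0004 -0.0002] F [ 0.3 -0.1 -3.7]
11.089223696850617 -66.97783161617063
```

View pics/w7.png

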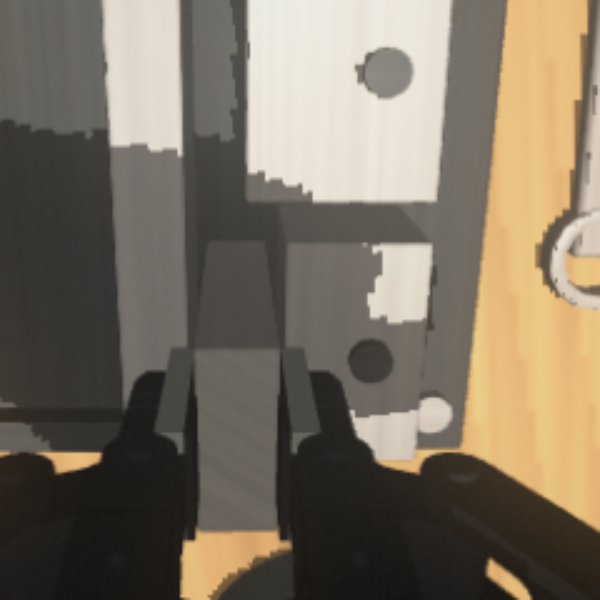

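The spacer is inside the gap: its lower +y edge is at (206-265,240), clear of the jaw edge at about 187 and the block at about 285. I'll check the y centring.

```bash
python3 - <<'E'
from h import *
a=np.radians(-8);ux=np.array([np.cos(a),np.sin(a)]);uy=np.array([-ux[1],ux[0]]);O=np.array([618.5,6.9])
f=lambda W:np.round(np.c_[(W[:,:2]-O)@ux,(W[:,:2]-O)@uy],1).tolist()
F=np.load("pics/w7.npz");p=dict(camera_matrix=F["K"],dist_coeffs=F["D"],R=F["R"],t=F["t"])
r=lambda px,z:f(ray(p,np.array(px)/2.5+[160,100],z))
print("blk",r([[286,242],[432,242],[390,460]],50),"mid",r([[248,202],[438,202]],50),"jaw edge",r([[181,20],[187,300]],51))
print("spacer bot",r([[206,240],[265,240]],15.3),"top",r([[195,347],[280,347],[197,530],[278,530]],85.3))
E
```

```text
blk [[22.3, -36.3], [54.5, -36.3], [48.8, -91.9]] mid [[14.0, -27.3], [55.1, -27.3]] jaw edge [[0.5, 10.3], [0.4, -49.6]]
spacer bot [[3.1, -46.2], [19.0, -46.2]] top [[4.3, -45.0], [19.3, -45.0], [3.9, -83.9], [19.6, -83.9]]
```

```bash
python3 -m inch '[[[0.0008,0,0.001,0,0,0,0],[0.0008,0,0.002,0,0,0,0],[0.0008,0,0.003,0,0,0,0],[0.0008,0,0.003,0,0,0,0]]]'; python3 -m inch '[[[0,0,0.0005,0,0,0,0],[0,0,0.0008,0,0,0,0],[0,0,0.0008,0,0,0,0]]]'
```

```text
time_s: 17.6
tool_pos: [620.8, -60.1, 68.3]
orientation: [[0.14, 0.99, -0.003], [0.99, -0.14, -0.002], [-0.002, -0.003, -1.0]]
force: [-0.0, -0.4, -3.0]
grip_width: 14.9
grasp_force: 58.8
time_s: 17.9
tool_pos: [620.9, -60.2, 68.3]
orientation: [[0.14, 0.99, -0.003], [0.99, -0.14, -0.002], [-0.002, -0.002, -1.0]]
force: [-2.3, 1.6, 4.8]
grip_width: 14.9
grasp_force: 60.1
```

```bash
python3 -m inch '[[[0,0,0,0,0,0,0.25],[0,0,0,0,0,0,0.35],[0,0,0,0,0,0,0.5],[0,0,0,0,0,0,0.5],[0,0,-0.005,0,0,0,0.5],[0,0,-0.02,0,0,0,0.5],[0,0,-0.045,0,0,0,0.5],[0,0,-0.08,0,0,0,0.5]]]'; python3 - <<'E'
from h import *
plan([595,-59,160],-8)
p,im,d=snap("wrist");cv2.imwrite("pics/w8.png",cv2.resize(im[100:384,100:420,::-1],None,fx=2,fy=2))
C=cloud(p,d);z=C[...,2];a=np.radians(-8);ux=np.array([np.cos(a),np.sin(a)]);uy=np.array([-ux[1],ux[0]]);O=np.array([618.5,6.9])
m=(z>74)&(z<90)&(np.hypot(C[...,0]-620,C[...,1]+58)<40)
v,u=np.nonzero(m);W=(ray(p,np.c_[u,v],82)[:,:2]-O)@np.c_[ux,uy];print(m.sum(),np.median(z[m]),cv2.minAreaRect(W.astype(np.float32)))
E
```

```text
time_s: 18.7
tool_pos: [620.1, -59.9, 148.0]
orientation: [[0.14, 0.99, -0.006], [0.99, -0.14, -0.002], [-0.003, -0.005, -1.0]]
force: [0.3, 0.3, 0.0]
grip_width: 42.7
grasp_force: 0.0
pos [620.1 -59.9 148. ] q [-22.9  30.6  34.3 102.  -20.5  54.   11.9] shift [-0.0026 -0.025  -0.0118] turn [-0.0008  0.0005 -0.0002] F [0.3 0.3 0. ]
1150 80.89337080530345 ((11.596715927124023, -63.59333038330078), (15.74368667602539, 40.51700973510742), 0.03673887997865677)
```

View pics/w8.png

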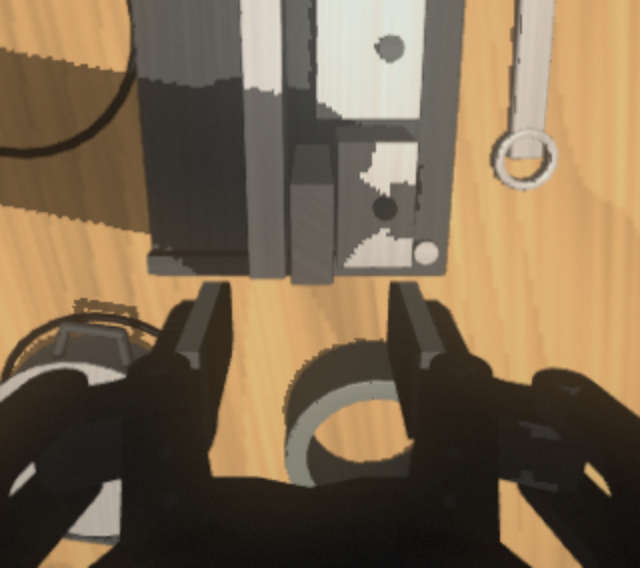

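The spacer stands upright and square at fixture (11.6,-63.6), flanked by the jaw and the right block. Now I'll close the fingers, move in front of the jaw's middle and lower.

```bash
python3 -m inch '[[[0.01,-0.009,0,0,0,0,0.3],[0.028,-0.026,0,0,0,0,0],[0.046,-0.042,0,0,0,0,0],[0.06,-0.055,0,0,0,0,0],[0.066,-0.061,0,0,0,0,0],[0.066,-0.061,0,0,0,0,0],[0.066,-0.061,0.02,0,0,0,0],[0.066,-0.061,0.045,0,0,0,0]]]' 60; python3 -m inch '[[[0,0,0.02,0,0,0,0],[0,0,0.04,0,0,0,0],[0,0,0.055,0,0,0,0],[0,0,0.062,0,0,0,0],[0,0,0.062,0,0,0,0]]]'; cat >> h.py <<'E'
def fx(W):
    a=np.radians(-8);ux=np.array([np.cos(a),np.sin(a)]);uy=np.array([-ux[1],ux[0]])
    return (np.asarray(W)[...,:2]-[618.5,6.9])@np.c_[ux,uy]
E
python3 -c "
from h import *
plan([590,11,40],-8);print(fx(manip.get_obs()['tool_pos']))"
```

```text
time_s: 19.55
tool_pos: [571.2, 12.9, 103.1]
orientation: [[0.141, 0.99, 0.001], [0.99, -0.141, -0.002], [-0.002, 0.001, -1.0]]
force: [0.0, -0.4, -0.3]
grip_width: 0.1
grasp_force: 0.0
time_s: 20.05
tool_pos: [569.2, 13.1, 39.7]
orientation: [[0.141, 0.99, -0.005], [0.99, -0.141, -0.003], [-0.003, -0.004, -1.0]]
force: [0.6, -0.5, 0.2]
grip_width: 0.0
grasp_force: 0.0
pos [569.2  13.1  39.7] q [-27.3  34.6  29.1 113.  -25.8  39.1   9.9] shift [ 0.0008  0.0209 -0.0004] turn [-0.0007  0.0005 -0.0002] F [ 0.6 -0.5  0.2]
[-49.7322975   -0.68565744]
```

```bash
python3 -m inch '[[[0,0.003,0,0,0,0,0],[0,0.006,0,0,0,0,0],[0,0.009,0,0,0,0,0],[0,0.012,0,0,0,0,0],[0,0.014,0,0,0,0,0],[0,0.015,0,0,0,0,0],[0,0.016,0,0,0,0,0],[0,0.017,0,0,0,0,0]]]';python3 -m inch '[[[0,0.001,0,0,0,0,0],[0,0.002,0,0,0,0,0],[0,0.003,0,0,0,0,0],[0,0.004,0,0,0,0,0]]]'; python3 -c "
from h import *
print(fx(manip.get_obs()['tool_pos']))"
```

```text
time_s: 20.85
tool_pos: [586.2, 11.3, 40.3]
orientation: [[0.14, 0.99, -0.003], [0.99, -0.14, -0.002], [-0.003, -0.003, -1.0]]
force: [0.1, 0.4, -0.3]
grip_width: -0.1
grasp_force: 0.0
time_s: 21.25
tool_pos: [589.0, 10.9, 40.2]
orientation: [[0.14, 0.99, -0.006], [0.99, -0.14, -0.001], [-0.002, -0.006, -1.0]]
force: [-4.8, 1.0, 4.1]
grip_width: 0.1
grasp_force: 2.1
[-29.80388854  -0.11808371]
```

```bash
python3 -m inch '[[[0,0.001,0,0,0,0,0],[0,0.0018,0,0,0,0,0],[0,0.0026,0,0,0,0,0],[0,0.0034,0,0,0,0,0],[0,0.0042,0,0,0,0,0],[0,0.0048,0,0,0,0,0]]]'; python3 -c "
from h import *
print(fx(manip.get_obs()['tool_pos']))"
```

```text
time_s: 21.85
tool_pos: [592.6, 10.4, 40.2]
orientation: [[0.14, 0.99, -0.009], [0.99, -0.14, -0.001], [-0.002, -0.009, -1.0]]
force: [-10.2, 1.6, 7.7]
grip_width: 0.3
grasp_force: 4.7
[-26.18734838  -0.11562309]
```

```bash
for i in 1; do python3 -m inch '[[[0,0.0006,0,0,0,0,0],[0,0.0012,0,0,0,0,0],[0,0.0018,0,0,0,0,0],[0,0.0024,0,0,0,0,0]]]'; done;  python3 -m inch '[[[0,0.0005,0,0,0,0,0],[0,0.001,0,0,0,0,0],[0,0.001,0,0,0,0,0]]]'; python3 - <<'E'
from h import *
print(fx(manip.get_obs()['tool_pos']))
p,im,d=snap("wrist");cv2.imwrite("pics/w9.png",cv2.resize(im[:,:,::-1],(800,600)))
np.savez("pics/w9.npz",im=im,d=d,K=p["camera_matrix"],D=p["dist_coeffs"],R=p["R"],t=p["t"])
E
```

```text
time_s: 22.25
tool_pos: [594.5, 10.1, 40.2]
orientation: [[0.14, 0.99, -0.01], [0.99, -0.14, -0.0], [-0.002, -0.01, -1.0]]
force: [-10.0, 1.7, 8.9]
grip_width: -0.4
grasp_force: 5.3
time_s: 22.55
tool_pos: [594.9, 10.1, 40.1]
orientation: [[0.14, 0.99, -0.011], [0.99, -0.14, -0.0], [-0.002, -0.011, -1.0]]
force: [-11.9, 1.7, 9.6]
grip_width: -0.1
grasp_force: 5.9
[-23.82112633  -0.08434311]
```

```bash
python3 -m inch '[[[0,0.0006,0,0,0,0,0],[0,0.0012,0,0,0,0,0],[0,0.0012,0,0,0,0,0]]]';  python3 -m inch '[[[0,0.0006,0,0,0,0,0],[0,0.0012,0,0,0,0,0],[0,0.0012,0,0,0,0,0]]]'; python3 - <<'E'
from h import *
print(fx(manip.get_obs()['tool_pos']))
p,im,d=snap("scene");cv2.imwrite("pics/s9.png",cv2.resize(im[180:250,200:310,::-1],None,fx=7,fy=7,interpolation=cv2.INTER_CUBIC))
E
```

```text
time_s: 22.9
tool_pos: [594.9, 10.1, 40.0]
orientation: [[0.14, 0.99, -0.014], [0.99, -0.14, 0.0], [-0.001, -0.013, -1.0]]
force: [-13.7, 2.3, 11.7]
grip_width: 0.1
grasp_force: 7.1
time_s: 23.2
tool_pos: [595.0, 10.1, 40.0]
orientation: [[0.14, 0.99, -0.016], [0.99, -0.14, 0.001], [-0.001, -0.016, -1.0]]
force: [-16.4, 2.6, 15.0]
grip_width: -0.2
grasp_force: 8.7
[-23.75901685  -0.11115092]
```

View pics/s9.png

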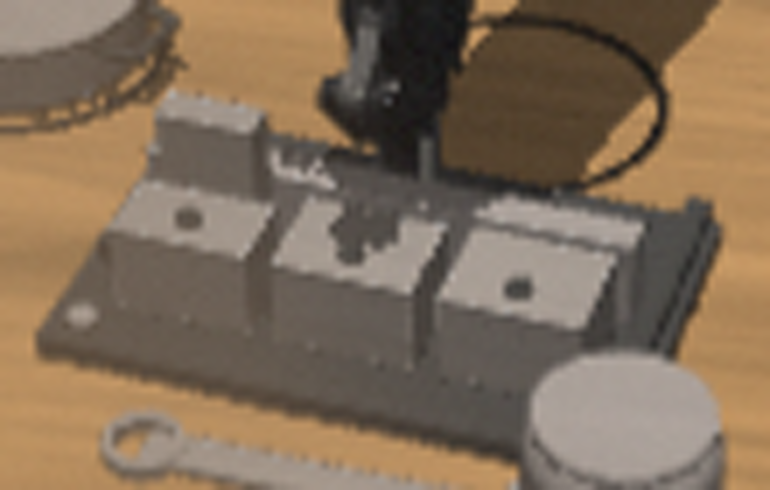

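The scene view shows the spacer standing upright against the wide block at (210,145). The TCP stalled at 6 mm of jaw travel while force rose to 16 N, so the spacer is clamped. I'll hold briefly to confirm it stays steady, then hand in.

```bash
python3 -m inch '[[[0,0,0,0,0,0,0],[0,0,0,0,0,0,0],[0,0,0,0,0,0,0],[0,0,0,0,0,0,0],[0,0,0,0,0,0,0]]]'; python3 - <<'E'
from h import *
o=manip.get_obs();print(fx(o["tool_pos"]),o["force"])
p,im,d=snap("scene");C=cloud(p,d);z=C[...,2];F=fx(C)
m=(z>60)&(z<90)&(abs(F[...,0]-14)<25)&(abs(F[...,1]+64)<30);print(m.sum(),F[m].min(0),F[m].max(0),z[m].max())
if np.linalg.norm(o["force"])<32: print(manip.sign_off())
E
```

```text
time_s: 23.75
tool_pos: [595.0, 10.1, 40.0]
orientation: [[0.14, 0.99, -0.016], [0.99, -0.14, 0.001], [-0.001, -0.016, -1.0]]
force: [-16.8, 2.4, 14.8]
grip_width: -0.3
grasp_force: 8.6
[-23.7268225   -0.09174985] [-16.8058101    2.41946722  14.81880634]
159 [  3.60190145 -84.48549111] [ 25.71887427 -43.02271812] 85.17637656449675
the job is handed in; nothing more can be done
None
```

The job is handed in: the pot was slid onto the side ring to within about 1 mm of centre, the spacer stands upright in the wide gap, and the arm was holding the jaw pressed against it with about 17 N at about 6 mm travel.

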